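# Bring the sound float to the filler tank

### The job

Of the two float trays on the bench one holds a leaky steel float that has taken in water; lift by the blue handle to feel which tray is the lighter one, and leave the heavier tray standing on the bench where it was, its float in its pocket. Carry the lighter tray, kept level so that its loose float stays in the pocket and without disturbing anything else on the bench, to the open filler tank, and finish while holding it still and level over the middle of the tank, about five centimetres above the rim, not resting on anything. Do not put it down or let go at the end.

Things in the scene. Friction and masses are not known exactly. Their poses are not given: they have to be found in the camera images.
- tray_1: white float tray, 130 (x) x 100 (y) x 6 mm; the trays look alike. Handle: blue bar along the tray's x, 128 long, 14 wide (y), 12 tall, its mid-height 122 mm above the underside, on 20 mm wide uprights at x = -60 and 60 mm. Grip mid-bar from above, closing along y. With sound float 0.27-0.29 kg, with leaky float 0.43-0.49 kg. Origin: centre of underside, z up
- float_1: hollow polished steel float ball, 70 mm in diameter, origin at its centre, that sits loose in the pocket of tray_1. A sound float weighs 70 to 90 g, a leaky one 230 to 290 g; they look alike
- tray_1_pocket (a point): where the float's centre is while seated in tray_1: 44.7 mm above the underside, on the middle axis. The pocket is a square rim, 40 mm inside and 52 mm outside, its top 16 mm above the underside; the ball rests on its edge and rolls out at a tilt of about 35 degrees
- tray_2: white float tray, 130 (x) x 100 (y) x 6 mm; the trays look alike. Handle: blue bar along the tray's x, 128 long, 14 wide (y), 12 tall, its mid-height 122 mm above the underside, on 20 mm wide uprights at x = -60 and 60 mm. Grip mid-bar from above, closing along y. With sound float 0.27-0.29 kg, with leaky float 0.43-0.49 kg. Origin: centre of underside, z up
- float_2: hollow polished steel float ball, 70 mm in diameter, origin at its centre, that sits loose in the pocket of tray_2. A sound float weighs 70 to 90 g, a leaky one 230 to 290 g; they look alike
- tray_2_pocket (a point): where the float's centre is while seated in tray_2: 44.7 mm above the underside, on the middle axis. The pocket is a square rim, 40 mm inside and 52 mm outside, its top 16 mm above the underside; the ball rests on its edge and rolls out at a tilt of about 35 degrees
- tank: the filler's float tank, fixed to the table: square clear box on a black 200 x 200 mm foot, 120 mm tall, with a white rim 12 mm wide, 200 mm square outside, open at the top. Origin: centre of the underside, z up
- tank_mouth (a point): the middle of the tank's open mouth (176 mm square), level with the top of its white rim, 120 mm above the table
- stopper_1: loose bottle stopper standing on its wooden head, 34 mm in diameter, 34 mm tall, near the robot on the right; a bystander. Origin: centre of the underside
- stopper_2: loose bottle stopper standing on its wooden head, 34 mm in diameter, 34 mm tall, near the robot on the right; a bystander. Origin: centre of the underside
- canister: closed steel canister with a black band, 72 mm in diameter, 85 mm tall, near the robot on the left; a bystander. Origin: centre of the underside
- wrench: steel wrench lying flat on the right, 200 mm long, 8 mm thick; a bystander. Origin: under its middle
Not all that is in view belongs to the job. Leave any orange or yellow look-alike of the tray_1 alone.

How it is judged (in metres and radians):
At the end, for the whole second after the job is handed in: Light tray held still and level (0.10 rad), within 30 mm of the mouth's middle, underside 20 to 90 mm above the rim, touching neither tank nor other tray, light float seated in it (12 mm, weighing under 1.7 N on it). Heavy tray upright on the table within 60 mm of its start, at rest, float seated (((contact force between tray_1 and the fingers above 1 N and contact force between tray_1 and float_1 below 1.7 N and horizontal distance between tray_1 and tank_mouth below 0.03 m and z of tray_1 in the frame of tank_mouth between 0.02 and 0.09 m and angle between tray_1's own z axis and vertical below 0.1 rad and linear speed of tray_1 below 0.03 m/s and distance between float_1 and tray_1_pocket below 0.012 m and contact force between tray_1 and tank below 0.1 N and contact force between tray_1 and tray_2 below 0.1 N and height (world z) of tray_2 below 0.008 m and angle between tray_2's own z axis and vertical below 0.05 rad and distance of tray_2 from where it was at the start of the episode below 0.06 m and linear speed of tray_2 below 0.02 m/s and distance between float_2 and tray_2_pocket below 0.012 m and contact force between tray_2 and the fingers below 0.1 N) or (contact force between tray_2 and the fingers above 1 N and contact force between tray_2 and float_2 below 1.7 N and horizontal distance between tray_2 and tank_mouth below 0.03 m and z of tray_2 in the frame of tank_mouth between 0.02 and 0.09 m and angle between tray_2's own z axis and vertical below 0.1 rad and linear speed of tray_2 below 0.03 m/s and distance between float_2 and tray_2_pocket below 0.012 m and contact force between tray_2 and tank below 0.1 N and contact force between tray_2 and tray_1 below 0.1 N and height (world z) of tray_1 below 0.008 m and angle between tray_1's own z axis and vertical below 0.05 rad and distance of tray_1 from where it was at the start of the episode below 0.06 m and linear speed of tray_1 below 0.02 m/s and distance between float_1 and tray_1_pocket below 0.012 m and contact force between tray_1 and the fingers below 0.1 N))); the arm keeps its last pose, push and grip.
It fails at once if a float leaves its pocket (not (distance between float_1 and tray_1_pocket below 0.025 m) or not (distance between float_2 and tray_2_pocket below 0.025 m)).
It fails at once if a tray is tipped by more than 0.35 rad (20 degrees) (angle between any of tray_1, tray_2's own z axis and vertical above 0.35 rad).
It fails at once if a bystander is moved by more than 25 mm (distance of any of stopper_1, stopper_2, canister, wrench from where it was at the start of the episode above 0.025 m).
It also fails if it takes over 69 s, if anything falls off the work surface, if the arm or the gripper's body presses on something with over 40 N, if the wrist force passes 120 N, or if a joint passes its speed limit or range.

### The arm

A 6-joint arm with a two-finger parallel gripper is mounted at the origin on the work surface. World frame = base frame: x ahead of the robot, y to its left, z up, the work surface at z = 0. Lengths are in m, angles in degrees, forces in N, time in s.
With the tool pointing down it reaches from about 0.3 to 0.75 m from the base axis. Payload 8.5 kg.
Tool frame: the origin (TCP) lies at the very end of the fingers, on their centre line; the grasp point (between the pads) lies env.pinch_z behind it (env.pinch_z is the distance from the TCP to the grasp point, in m); z points along the fingers, y is the line along which they close (so a half turn about z gives the same grasp; the last joint's range is limited). The gripper opens to 85 mm and grips with 20 to 120 N. Pads are 22 mm wide; open, the fingers measure 114 mm over their backs; the gripper's body (76 mm by 85 mm) begins 54 mm behind the grasp point. The pads swing forward as they close: fully open they stand 13 mm farther back than shut.
Start: joints at [-79.945, 21.807, 74.336, -0, 83.858, -12.336], TCP at [0.21, -0.509, 0.231] pointing down, gripper open.
Joint ranges: [-178.18, 178.18], [-50.72, 133.34], [12.68, 142.11], [-81.47, 261.47], [9.98, 163.14], [-165.26, 165.26]. Speed limits (degrees/s): [136.94, 136.94, 180, 180, 180, 180].

### API

Orientations are given as a 3x3 rotation matrix whose columns are the frame's x, y, z axes.
In Python, from rig import telemetry, get_image, env gives the robot as it stands. The module is installed in compiled form; this text tells all that it offers.
- The arm moves only by the tool apply_moves, never from a script. Its argument "series" is a list of rows, each a list of 7 numbers: the shift along the tool's x, y, z in mm, then the turn, a rotation vector about the tool's x, y, z in degrees, then the opening, from 0 (shut) to 1 (fully open). A call has 1 to 12 rows; each row shifts and turns the commanded pose from where the row before left it, along the tool's axes as they then stand; what a row does not reach is not made up. A row lasts 1/8 s, in which the tool goes at most 62.5 mm and 10.7 degrees, less where a joint would pass 70% of its speed; a pose out of reach is approached as far as the arm can. A call with a gripper value outside its range is refused whole. The fingers move at their own pace and stop on an object; "grip_force" is the grip in N (left out, the last holds). Time passes only in rows, so rows that do not move let the fingers close. It gives the time, the measured TCP pose, the force, the opening and the grip force at its end, in the units of the state.
- telemetry.observe(): the state, without advancing time (a new reading comes with each control period).
- get_image(name): name is "scene" or "top" or "wrist"; returns a dict with "frame" (384x512x3 uint8, red, green, blue), "z_map" (384x512 float32, m along the optical axis (not along the pixel's ray), 0 where there is no reading), "vertical_fov" (degrees; the focal length in pixels is half the picture's height over the tangent of half this angle, whatever the lens; pixels are square), "cx", "cy" (the principal point, pixels), "eye" and "attitude" of the camera in the world; the wrist camera has in their place "mount" (4x4, takes a point from camera to tool coordinates, whose origin is the TCP and whose axes are the flange's). Camera axes: x right, y up, looking along -z (the intrinsics and any distortion apply to the point x, -y, -z); pixel columns grow to the right and rows downward; lengths in m; the calibration is good to about 2 mm. A picture is of the moment at which its call begins: read the wrist's pose just before it.
- env.close_job(): hands the job in; it is judged then, once.
The state is a dict: "time_s": time; "q": joint angles; "qvel": joint speeds; "joint_efforts": joint torques, N m; "position": TCP position; "tool_rot": TCP orientation; "ft_force": force on the tool from outside, world axes, zero at the start; "wrist_torque": the same for the moment, N m; "grip_width": finger opening in m; "gripper_force": force on a finger pad.
Only numpy, scipy, OpenCV 4.12 (cv2) and the standard library are available. Lean on these libraries where they do the work, as an engineer would, in place of code of your own. Each camera call takes 0.05 s, during which the arm holds its last target. There are 200 camera calls.

## Working session

There is one attempt and no reset: what is moved stays moved. The work goes in short steps, Python scripts to look and compute and a tool call to move; the robot and the scene stay as the last step left them, time stands still between calls to the robot, and variables do not carry over. Pictures are saved under pics/ and viewed, at most 10 in all, crops included, and the job is handed in when it is done.

Besides the shell and the picture viewer there is one more tool, called after "Call:" by a JSON object that holds its "api" and its "payload". apply_moves: Moves the arm, as the interface text tells. Its arguments: {"type":"object","properties":{"series":{"type":"array"},"grip_force":{"type":"number"}},"required":["series"]}

```bash
mkdir -p pics
cat > h.py <<'E'
import numpy as np, cv2
from rig import telemetry, get_image, env
def cam(im, st=None):
    f=im["frame"].shape[0]/2/np.tan(np.radians(im["vertical_fov"])/2)
    if "eye" in im: return f,np.array(im["eye"]),np.array(im["attitude"])
    M=np.array(im["mount"]); R=np.array(st["tool_rot"]); p=np.array(st["position"])
    return f,p+R@M[:3,3],R@M[:3,:3]
def pts(im,st=None):
    f,e,A=cam(im,st); z=im["z_map"]; v,u=np.mgrid[:z.shape[0],:z.shape[1]]
    d=np.stack([(u-im["cx"])/f,-(v-im["cy"])/f,-np.ones_like(z)],-1)
    return e+(d*z[...,None])@A.T
def ray(im,u,v,zp,st=None):
    f,e,A=cam(im,st); d=A@np.array([(u-im["cx"])/f,-(v-im["cy"])/f,-1]); return e+d*(zp-e[2])/d[2]
E
python3 - <<'E'
from h import *
o=[]
print(telemetry.observe(), env.pinch_z)
for n in ("scene","top"):
    im=get_image(n); print(n,{k:im[k] for k in im if k not in("frame","z_map")})
    np.savez(n+".npz",**im)
    cv2.imwrite(f"pics/{n}.png",im["frame"][...,::-1])
    P=pts(im); hsv=cv2.cvtColor(im["frame"],cv2.COLOR_RGB2HSV)
    m=cv2.inRange(hsv,(100,120,50),(130,255,255))
    k,l,s,c=cv2.connectedComponentsWithStats(m)
    for i in range(1,k):
        if s[i,4]>60:
            q=P[(l==i)&(im["z_map"]>0)]; print(n,s[i],c[i],np.median(q,0).round(3) if len(q) else None, q.min(0).round(3),q.max(0).round(3))
E
```

```text
{'time_s': 0.0, 'q': array([-7.99461073e+01,  2.18407032e+01,  7.43843670e+01, -9.43409869e-04,
        8.38581564e+01, -1.23365714e+01]), 'qvel': array([-0.00100991,  0.04611118, -0.03627799, -0.03131167,  0.07718125,
        0.03937351]), 'joint_efforts': array([-1.47572868e-03, -4.48466527e+01, -2.31277210e+01, -3.30285238e-04,
        4.78545509e-03,  1.28051877e-05]), 'position': array([ 0.20943879, -0.50824665,  0.23071674]), 'tool_rot': array([[ 9.24608807e-01,  3.80917945e-01, -2.69702825e-04],
       [ 3.80917926e-01, -9.24607752e-01,  1.42741516e-03],
       [ 2.94358724e-04, -1.42253527e-03, -9.99998945e-01]]), 'ft_force': array([ 0.09520644, -0.08194983,  0.88287997]), 'wrist_torque': array([ 0.00783099, -0.00641573, -0.01325343]), 'gripper_force': 0.0, 'grip_width': 0.08511955680836684} 0.0187
scene {'vertical_fov': 42.8857581475296, 'cx': 244.7897302489311, 'cy': 194.01489659780535, 'eye': array([ 0.80866232, -0.86748865,  0.94029911]), 'attitude': array([[ 0.89127567, -0.31538374,  0.32582322],
       [ 0.45345218,  0.62457194, -0.63583883],
       [-0.00296681,  0.714
[... 592 characters left out ...]
307956473, 'eye': array([ 0.31329438, -0.10540243,  1.16843768]), 'attitude': array([[ 0.01293028,  0.99319586, -0.11573585],
       [-0.9999093 ,  0.01327956,  0.00224727],
       [ 0.0037689 ,  0.1156963 ,  0.99327749]])}
top [323  95   6  46 226] [325.47787611 117.49115044] [ 0.634 -0.276  0.129] [ 0.573 -0.284  0.122] [ 0.697 -0.27   0.135]
top [211 105   6  46 228] [213.96052632 127.85526316] [0.601 0.023 0.129] [0.54  0.017 0.116] [0.664 0.03  0.134]
top [187 200  48   6 225] [211.12444444 202.10222222] [0.401 0.025 0.129] [ 0.395 -0.035  0.093] [0.407 0.089 0.134]
top [344 265  15  14  84] [350.46428571 271.32142857] [ 0.227 -0.339  0.13 ] [ 0.209 -0.359  0.125] [ 0.242 -0.322  0.133]
```

View pics/scene.png

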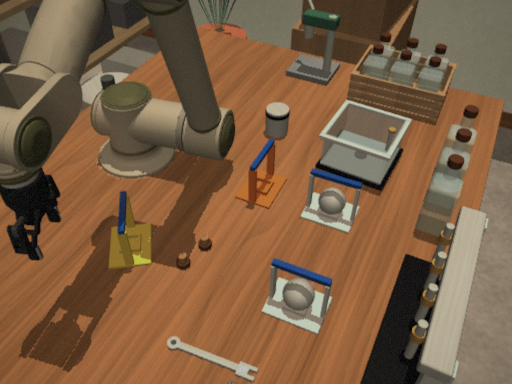

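View pics/top.png

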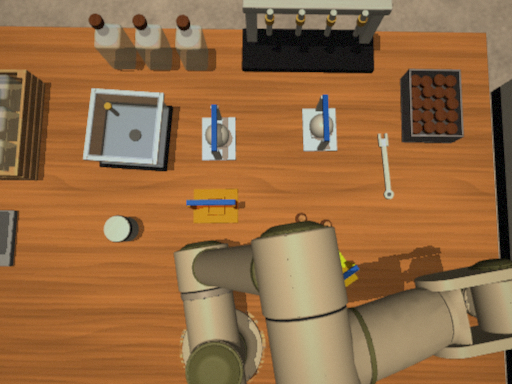

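The scene view shows the two white trays with blue bars at about px (336,178) and (302,272), and the tank at (365,140). The orange look-alike is at (262,170), the yellow one at (130,230), and the wrench at (212,358). In the top view the tray bars are at (214,128) and (325,117), and the tank at (127,126).

Run:
```python
from h import *
ims={n:dict(np.load(n+".npz")) for n in("scene","top")}
cen={"A":{},"B":{}}
for n,im in ims.items():
    P=pts(im); hsv=cv2.cvtColor(im["frame"],cv2.COLOR_RGB2HSV)
    m=cv2.inRange(hsv,(100,120,50),(130,255,255)); k,l,s,c=cv2.connectedComponentsWithStats(m)
    for i in range(1,k):
        if s[i,4]<60: continue
        q=np.median(P[l==i],0)
        if q[0]<.5: continue
        t="A" if q[1]<-.1 else "B"
        cnt=cv2.findContours((l==i).astype(np.uint8),0,1)[0][0]
        r=cv2.minAreaRect(cnt); bx=cv2.boxPoints(r)
        # bar long-axis ends
        e=sorted([((bx[j]+bx[(j+1)%4])/2) for j in range(4)],key=lambda p:-np.hypot(*(p-np.array(r[0]))))[:2]
        w=[ray(im,*p,.126) for p in e]; d=w[0]-w[1]
        print(t,n,[x.round(4) for x in w],"len",np.linalg.norm(d).round(4),"yaw",np.degrees(np.arctan(d[1]/d[0])).round(1),"mid",((w[0]+w[1])/2).round(4))
        f,eye,A=cam(im); g=ray(im,*r[0],.126)-eye; cen[t][n]=(eye,g/np.linalg.norm(g))
    # tank rim
    mk=(P[...,2]>.112)&(P[...,2]<.128)&(P[...,0]>.45)&(P[...,0]<.8)&(P[...,1]>.1)&(P[...,1]<.42)&(im["frame"].min(2)>150)
    mk=mk.astype(np.uint8);k,l,s,c=cv2.connectedComponentsWithStats(mk);i=1+s[1:,4].argmax()
    q=P[l==i]; print(n,"rim",len(q),"z",np.median(q[:,2]).round(4),cv2.minAreaRect(q[:,:2].astype(np.float32)))
    hull=cv2.minAreaRect(np.argwhere(l==i)[:,::-1].astype(np.float32)); cen.setdefault("T",{})[n]=(cam(im)[1],(lambda g:g/np.linalg.norm(g))(ray(im,*hull[0],.12)-cam(im)[1])); print(ray(im,*hull[0],.12))
    for nm,lo,hi in(("x",.45,.8),):
        b=(P[...,2]>.14)&(P[...,0]>.45)&(P[...,0]<.85)&(P[...,1]>.05)&(P[...,1]<.42)
        q=P[b]; print("high things near tank",len(q),q.min(0).round(3) if len(q) else 0,q.max(0).round(3) if len(q) else 0)
for t,v in cen.items():
    (a,d),(b,g)=v["scene"],v["top"]
    s=np.linalg.lstsq(np.stack([d,-g],1),b-a,rcond=None)[0]; p1,p2=a+s[0]*d,b+s[1]*g
    print(t,((p1+p2)/2).round(4),"gap",np.linalg.norm(p1-p2).round(4))
```

```text
B scene [array([0.5404, 0.0213, 0.126 ]), array([0.6679, 0.0258, 0.126 ])] len 0.1275 yaw 2.0 mid [0.6042 0.0236 0.126 ]
A scene [array([ 0.5723, -0.2811,  0.126 ]), array([ 0.6984, -0.2768,  0.126 ])] len 0.1262 yaw 2.0 mid [ 0.6353 -0.2789  0.126 ]
scene rim 636 z 0.1185 ((0.6059794425964355, 0.27141430974006653), (0.2041597217321396, 0.1979740560054779), 86.674560546875)
[0.60449516 0.26739092 0.12      ]
high things near tank 1173 [0.813 0.06  0.14 ] [0.85  0.346 0.229]
A top [array([ 0.6978, -0.2752,  0.126 ]), array([ 0.5722, -0.2796,  0.126 ])] len 0.1257 yaw 2.0 mid [ 0.635  -0.2774  0.126 ]
B top [array([0.6652, 0.0265, 0.126 ]), array([0.5408, 0.0231, 0.126 ])] len 0.1244 yaw 1.5 mid [0.603  0.0248 0.126 ]
top rim 1327 z 0.1208 ((0.6073768734931946, 0.27108973264694214), (0.20059163868427277, 0.19948804378509521), 86.82965850830078)
[0.60631337 0.27177909 0.12      ]
high things near tank 1736 [0.813 0.063 0.14 ] [0.85  0.353 0.232]
A [ 0.6357 -0.2775  0.1237] gap 0.0009
B [0.604  0.0255 0.1237] gap 0.0017
T [0.6053 0.2715 0.1182] gap 0.0034
```

Call:
{"api": "apply_moves", "payload": {"series": [[0, 0, 0, 0, 0, 10.2, 1], [0, 0, 0, 0, 0, 10.2, 1], [48, -24, 0, 0, 0, 0, 1], [48, -24, 0, 0, 0, 0, 1], [48, -24, 0, 0, 0, 0, 1], [48, -24, 0, 0, 0, 0, 1], [48, -24, 0, 0, 0, 0, 1], [48, -24, 0, 0, 0, 0, 1], [48, -24, 0, 0, 0, 0, 1], [48, -24, 0, 0, 0, 0, 1], [48, -24, 0, 0, 0, 0, 1], [0, 0, 0, 0, 0, 0, 1]]}}

```text
time_s: 1.6
position: [0.636, -0.2751, 0.2297]
tool_rot: [[0.999, 0.039, -0.001], [0.039, -0.999, 0.001], [-0.001, -0.001, -1.0]]
ft_force: [-1.0, -0.8, 0.1]
grip_width: 0.0853
gripper_force: 0.0
```

```bash
cat > look.py <<'E'
from h import *
import sys
st=telemetry.observe(); im=get_image("wrist"); P=pts(im,st)
R=st["tool_rot"]; print("t",st["time_s"],"pos",st["position"].round(4),"yaw",np.degrees(np.arctan2(R[1,0],R[0,0])).round(2),"tilt",R[:,2].round(4),"F",st["ft_force"].round(2),"w",st["grip_width"])
cv2.imwrite(f"pics/{sys.argv[1]}.png",im["frame"][...,::-1])
hsv=cv2.cvtColor(im["frame"],cv2.COLOR_RGB2HSV); m=cv2.inRange(hsv,(100,120,50),(130,255,255))
k,l,s,c=cv2.connectedComponentsWithStats(m)
for i in range(1,k):
    if s[i,4]<400: continue
    cnt=cv2.findContours((l==i).astype(np.uint8),0,1)[0][0]; r=cv2.minAreaRect(cnt); bx=cv2.boxPoints(r)
    e=sorted([((bx[j]+bx[(j+1)%4])/2) for j in range(4)],key=lambda p:-np.hypot(*(p-np.array(r[0]))))[:2]
    w=[ray(im,*p,.128,st) for p in e]; d=w[0]-w[1]; mid=(w[0]+w[1])/2
    print(s[i],"zmed",np.median(P[l==i][:,2]).round(4),"len",np.linalg.norm(d).round(4),"yaw",np.degrees(np.arctan(d[1]/d[0])).round(2),"mid",mid.round(4),"tool delta mm",(R.T@(mid-st["position"])*1000).round(1))
E
python3 look.py w1
```

```text
t 1.6 pos [ 0.636  -0.2751  0.2297] yaw 2.23 tilt [-0.0012  0.0014 -1.    ] F [-0.96 -0.82  0.12] w 0.08528489137193632
[253 111  17  37 506] zmed 0.1282 len 0.0283 yaw 2.34 mid [ 0.6838 -0.2744  0.128 ] tool delta mm [ 48.    1.3 101.6]
[ 252  165   17   93 1311] zmed 0.1283 len 0.0836 yaw 2.29 mid [ 0.6132 -0.2764  0.128 ] tool delta mm [-22.7   0.6 101.7]
```

View pics/w1.png

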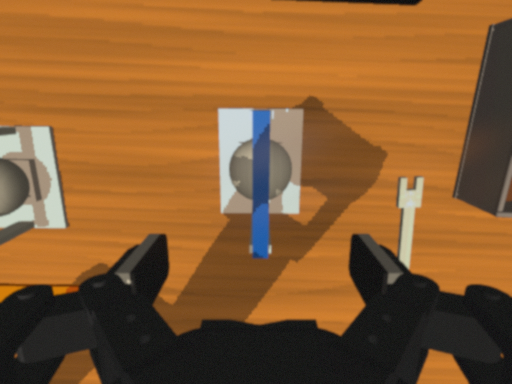

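The wrist view shows the tray centred at (261,165). The blue bar runs vertically from row 111 to 258, between the open fingers, and the wrench is well to the right at (410,210). Next I descend and grip.

Call:
{"api": "apply_moves", "payload": {"series": [[-1, 1, 35, 0, 0, 0, 1], [0, 0, 35, 0, 0, 0, 1], [0, 0, 30, 0, 0, 0, 1], [0, 0, 20, 0, 0, 0, 1], [0, 0, 7, 0, 0, 0, 1], [0, 0, 0, 0, 0, 0, 1], [0, 0, 0, 0, 0, 0, 0.4], [0, 0, 0, 0, 0, 0, 0.2], [0, 0, 0, 0, 0, 0, 0], [0, 0, 0, 0, 0, 0, 0], [0, 0, 0, 0, 0, 0, 0], [0, 0, 0, 0, 0, 0, 0]], "grip_force": 45}}

```text
time_s: 3.15
position: [0.6328, -0.2783, 0.1044]
tool_rot: [[0.999, 0.035, -0.0], [0.035, -0.999, 0.0], [-0.0, -0.0, -1.0]]
ft_force: [0.3, 2.2, 2.7]
grip_width: 0.0132
gripper_force: 44.9
```

Call:
{"api": "apply_moves", "payload": {"series": [[0, 0, 0, 0, 0, 0, 0], [0, 0, -4, 0, 0, 0, 0], [0, 0, -6, 0, 0, 0, 0], [0, 0, -8, 0, 0, 0, 0], [0, 0, -6, 0, 0, 0, 0], [0, 0, -4, 0, 0, 0, 0], [0, 0, 0, 0, 0, 0, 0], [0, 0, 0, 0, 0, 0, 0], [0, 0, 0, 0, 0, 0, 0], [0, 0, 0, 0, 0, 0, 0], [0, 0, 0, 0, 0, 0, 0]]}}

```text
time_s: 4.53
position: [0.6328, -0.2786, 0.1322]
tool_rot: [[0.999, 0.035, -0.0], [0.035, -0.999, 0.0], [-0.0, -0.0, -1.0]]
ft_force: [-0.2, 0.2, -5.5]
grip_width: 0.0133
gripper_force: 44.1
```

```bash
python3 look.py w2; python3 -c "
from h import *
for i in range(8):
    get_image('top'); s=telemetry.observe(); print(s['time_s'],s['ft_force'].round(2),s['joint_efforts'].round(2),s['wrist_torque'].round(3))"
```

```text
t 4.525 pos [ 0.6328 -0.2786  0.1322] yaw 1.99 tilt [-1.e-04  1.e-04 -1.e+00] F [-0.17  0.19 -5.5 ] w 0.013262569189030226
[ 242  106   35  220 6841] zmed 0.1565 len 0.1216 yaw 1.99 mid [ 0.6374 -0.2781  0.128 ] tool delta mm [ 4.7 -0.3  4.2]
4.625 [ 1.16  0.16 -3.99] [-0.000e+00 -6.372e+01 -2.437e+01  1.000e-02 -1.000e-02  0.000e+00] [0.001 0.043 0.046]
4.675 [ 0.54 -0.55 -5.08] [-0.000e+00 -6.372e+01 -2.437e+01  1.000e-02 -1.000e-02 -0.000e+00] [-0.013 -0.023 -0.065]
4.725 [-0.02 -0.06 -4.34] [-0.000e+00 -6.373e+01 -2.437e+01  1.000e-02 -1.000e-02  0.000e+00] [ 0.022 -0.005 -0.016]
4.775 [-0.29  1.32 -5.51] [ 0.000e+00 -6.373e+01 -2.437e+01  1.000e-02 -1.000e-02 -0.000e+00] [-0.036  0.02   0.012]
4.825 [-0.35  0.73 -4.26] [-0.000e+00 -6.373e+01 -2.437e+01  1.000e-02 -1.000e-02  0.000e+00] [ 0.02  -0.038  0.042]
4.875 [-0.44  0.24 -4.5 ] [-0.000e+00 -6.374e+01 -2.437e+01  1.000e-02 -1.000e-02 -0.000e+00] [ 0.023 -0.003  0.023]
4.925 [ 0.06 -0.15 -4.04] [ 0.000e+00 -6.374e+01 -2.437e+01  1.000e-02 -1.000e-02  0.000e+00] [ 0.002  0.05  -0.016]
4.975 [-0.58 -0.31 -4.42] [-0.000e+00 -6.374e+01 -2.437e+01  1.000e-02 -1.000e-02  0.000e+00] [-0.045  0.001  0.019]
```

View pics/w2.png

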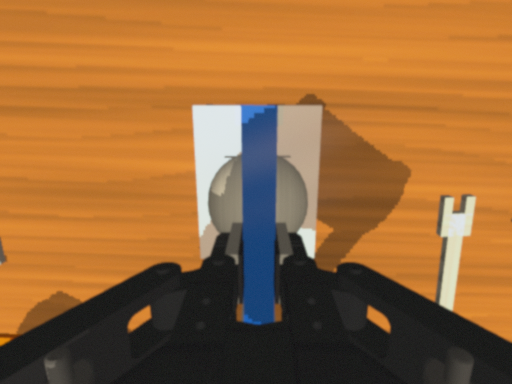

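The wrist view shows the tray hanging level on the bar (x≈260), with the ball still in its pocket at (258,205). The mean force is about 4.6 N, or 0.47 kg, so this is the heavier tray. I set it back down.

Call:
{"api": "apply_moves", "payload": {"series": [[0, 0, 6, 0, 0, 0, 0], [0, 0, 8, 0, 0, 0, 0], [0, 0, 7, 0, 0, 0, 0], [0, 0, 4, 0, 0, 0, 0], [0, 0, 2, 0, 0, 0, 0], [0, 0, 1, 0, 0, 0, 0], [0, 0, 0, 0, 0, 0, 0], [0, 0, 0, 0, 0, 0, 0]], "grip_force": 20}}

```text
time_s: 5.98
position: [0.6328, -0.2787, 0.1045]
tool_rot: [[0.999, 0.035, 0.0], [0.035, -0.999, -0.0], [0.0, 0.0, -1.0]]
ft_force: [0.7, 0.1, -4.6]
grip_width: 0.0128
gripper_force: 44.1
```

Call:
{"api": "apply_moves", "payload": {"series": [[0, 0, 0.5, 0, 0, 0, 0], [0, 0, 0.5, 0, 0, 0, 0], [0, 0, 0, 0, 0, 0, 0], [0, 0, 0, 0, 0, 0, 0]]}}

```text
time_s: 6.48
position: [0.6329, -0.2785, 0.1043]
tool_rot: [[0.999, 0.035, 0.001], [0.035, -0.999, -0.0], [0.001, 0.0, -1.0]]
ft_force: [-4.0, 3.0, 5.4]
grip_width: 0.0133
gripper_force: 45.4
```

Contact is confirmed by the +5 N reading. I ease open and rise.

Call:
{"api": "apply_moves", "payload": {"series": [[0, 0, -0.5, 0, 0, 0, 0], [0, 0, 0, 0, 0, 0, 0.2], [0, 0, 0, 0, 0, 0, 0.4], [0, 0, 0, 0, 0, 0, 0.7], [0, 0, 0, 0, 0, 0, 1], [0, 0, 0, 0, 0, 0, 1], [0, 0, 0, 0, 0, 0, 1], [0, 0, -15, 0, 0, 0, 1], [0, 0, -35, 0, 0, 0, 1], [0, 0, -40, 0, 0, 0, 1], [0, 0, -35, 0, 0, 0, 1], [0, 0, 0, 0, 0, 0, 1]]}}

```text
time_s: 7.98
position: [0.6335, -0.2791, 0.2334]
tool_rot: [[0.999, 0.035, 0.006], [0.035, -0.999, -0.004], [0.006, 0.004, -1.0]]
ft_force: [0.8, -0.2, -0.5]
grip_width: 0.0857
gripper_force: 0.0
```

```bash
python3 look.py w3; python3 -c "
from h import *
F=[]
for i in range(8):
    get_image('top'); F.append(telemetry.observe()['ft_force'])
print(np.mean(F,0).round(2))"
```

```text
t 7.975 pos [ 0.6335 -0.2791  0.2334] yaw 1.99 tilt [ 0.0063 -0.0042 -1.    ] F [ 0.85 -0.21 -0.5 ] w 0.085722723509822
[248 109  17  46 605] zmed 0.1283 len 0.0363 yaw -0.1 mid [ 0.6797 -0.2751  0.128 ] tool delta mm [ 45.6  -2.9 105.7]
[ 249  158   16   97 1317] zmed 0.1282 len 0.0875 yaw 1.88 mid [ 0.6146 -0.2778  0.128 ] tool delta mm [-19.5  -2.4 105.3]
[ 0.09  0.2  -0.58]
```

View pics/w3.png

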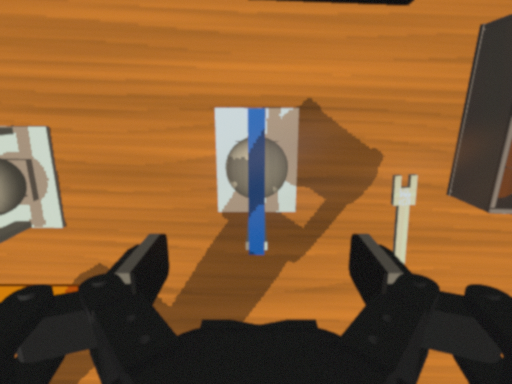

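Tray A stands where it was at (257,165), with its ball seated and everything else unmoved. I go to tray B to compare.

Call:
{"api": "apply_moves", "payload": {"series": [[-3, -43.5, 0, 0, 0, 0, 1], [-3, -43.5, 0, 0, 0, 0, 1], [-3, -43.5, 0, 0, 0, 0, 1], [-3, -43.5, 0, 0, 0, 0, 1], [-3, -43.5, 0, 0, 0, 0, 1], [-3, -43.5, 0, 0, 0, 0, 1], [-3, -43.5, 0, 0, 0, 0, 1], [0, 0, 0, 0, 0, 0, 1], [0, 0, 0, 0, 0, 0, 1], [0, 0, 0, 0, 0, 0, 1]]}}

```text
time_s: 9.68
position: [0.6014, 0.0238, 0.2287]
tool_rot: [[0.999, 0.033, -0.0], [0.033, -0.999, -0.0], [-0.0, 0.0, -1.0]]
ft_force: [0.8, -1.0, 0.2]
grip_width: 0.0852
gripper_force: 0.0
```

```bash
python3 look.py w4
```

```text
t 9.675 pos [0.6014 0.0238 0.2287] yaw 1.91 tilt [-2.e-04 -1.e-04 -1.e+00] F [ 0.83 -0.96  0.18] w 0.08519262105750051
[248 108  17  49 630] zmed 0.1283 len 0.0381 yaw -0.24 mid [0.6468 0.028  0.128 ] tool delta mm [ 45.5  -2.7 100.7]
[ 249  164   15   91 1241] zmed 0.1283 len 0.0811 yaw 1.77 mid [0.5808 0.0259 0.128 ] tool delta mm [-20.5  -2.8 100.7]
```

Call:
{"api": "apply_moves", "payload": {"series": [[2, -2.5, 35, 0, 0, 0, 1], [0, 0, 35, 0, 0, 0, 1], [0, 0, 30, 0, 0, 0, 1], [0, 0, 18, 0, 0, 0, 1], [0, 0, 7, 0, 0, 0, 1], [0, 0, 0, 0, 0, 0, 1], [0, 0, 0, 0, 0, 0, 0.4], [0, 0, 0, 0, 0, 0, 0.2], [0, 0, 0, 0, 0, 0, 0], [0, 0, 0, 0, 0, 0, 0], [0, 0, 0, 0, 0, 0, 0], [0, 0, 0, 0, 0, 0, 0]], "grip_force": 45}}

```text
time_s: 11.22
position: [0.6033, 0.0273, 0.104]
tool_rot: [[0.999, 0.035, 0.001], [0.035, -0.999, -0.0], [0.001, 0.0, -1.0]]
ft_force: [1.2, -1.5, 0.7]
grip_width: 0.013
gripper_force: 44.8
```

Call:
{"api": "apply_moves", "payload": {"series": [[0, 0, 0, 0, 0, 0, 0], [0, 0, -4, 0, 0, 0, 0], [0, 0, -6, 0, 0, 0, 0], [0, 0, -8, 0, 0, 0, 0], [0, 0, -6, 0, 0, 0, 0], [0, 0, -4, 0, 0, 0, 0], [0, 0, 0, 0, 0, 0, 0], [0, 0, 0, 0, 0, 0, 0], [0, 0, 0, 0, 0, 0, 0], [0, 0, 0, 0, 0, 0, 0], [0, 0, 0, 0, 0, 0, 0]]}}

```text
time_s: 12.6
position: [0.6031, 0.0275, 0.1318]
tool_rot: [[0.999, 0.035, -0.0], [0.035, -0.999, -0.0], [-0.0, 0.0, -1.0]]
ft_force: [0.5, -0.4, -2.8]
grip_width: 0.0132
gripper_force: 44.3
```

```bash
python3 look.py w5; python3 -c "
from h import *
F=[]
for i in range(14):
    get_image('top'); F.append(telemetry.observe()['ft_force'])
print(np.mean(F,0).round(2),np.std(F,0).round(2),telemetry.observe()['joint_efforts'].round(2))"
```

```text
t 12.6 pos [0.6031 0.0275 0.1318] yaw 1.99 tilt [-2.e-04 -0.e+00 -1.e+00] F [ 0.5  -0.36 -2.83] w 0.01315728682367852
[ 242  112   35  214 6597] zmed 0.1564 len 0.1185 yaw 2.0 mid [0.6066 0.0279 0.128 ] tool delta mm [ 3.5 -0.3  3.8]
[ 0.03 -0.06 -2.86] [0.38 0.44 0.52] [ -0.   -53.6  -21.96  -0.     0.    -0.  ]
```

View pics/w5.png

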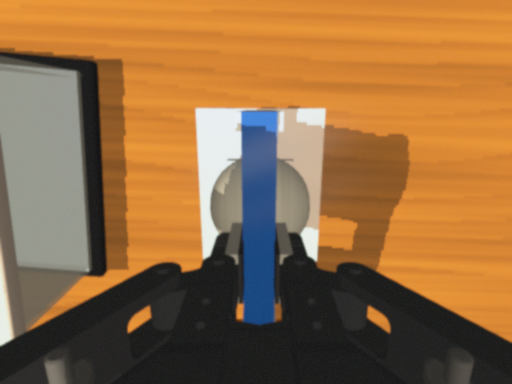

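Tray B weighs 2.86 N against 4.6 N for A, so B is the light one. The view shows it level with its ball in the pocket at (260,205), and the tank to the left. I lift it and carry it over.

Call:
{"api": "apply_moves", "payload": {"series": [[0, 0, -5, 0, 0, 0, 0], [0, 0, -11, 0, 0, 0, 0], [0, 0, -17, 0, 0, 0, 0], [0, 0, -20, 0, 0, 0, 0], [0, 0, -22, 0, 0, 0, 0], [0, 0, -20, 0, 0, 0, 0], [0, 0, -18, 0, 0, 0, 0], [0, 0, -15, 0, 0, 0, 0], [0, 0, -10, 0, 0, 0, 0], [0, 0, -5, 0, 0, 0, 0], [0, 0, -2, 0, 0, 0, 0], [0, 0, 0, 0, 0, 0, 0]]}}

```text
time_s: 14.85
position: [0.603, 0.0275, 0.2764]
tool_rot: [[0.999, 0.035, -0.001], [0.035, -0.999, 0.0], [-0.001, -0.0, -1.0]]
ft_force: [-0.4, -0.9, -3.1]
grip_width: 0.013
gripper_force: 44.3
```

Call:
{"api": "apply_moves", "payload": {"series": [[0, -4, 0, 0, 0, 0, 0], [0, -9, 0, 0, 0, 0, 0], [1, -14, 0, 0, 0, 0, 0], [1, -17, 0, 0, 0, 0, 0], [1, -17, 0, 0, 0, 0, 0], [1, -17, 0, 0, 0, 0, 0], [1, -16, 0, 0, 0, 0, 0], [1, -13, 0, 0, 0, 0, 0], [0, -8, 0, 0, 0, 0, 0], [0, -4, 0, 0, 0, 0, 0], [0, 0, 0, 0, 0, 0, 0]]}}

```text
time_s: 16.23
position: [0.605, 0.1466, 0.2768]
tool_rot: [[0.999, 0.035, -0.0], [0.035, -0.999, -0.0], [-0.0, 0.0, -1.0]]
ft_force: [-0.1, -1.1, -2.8]
grip_width: 0.0132
gripper_force: 44.3
```

Call:
{"api": "apply_moves", "payload": {"series": [[0, -4, 0, 0, 0, 0, 0], [0, -9, 0, 0, 0, 0, 0], [1, -14, 0, 0, 0, 0, 0], [1, -17, 0, 0, 0, 0, 0], [1, -17, 0, 0, 0, 0, 0], [1, -17, 0, 0, 0, 0, 0], [1, -17, 0, 0, 0, 0, 0], [1, -15, 0, 0, 0, 0, 0], [0, -10, 0, 0, 0, 0, 0], [0, -5, 0, 0, 0, 0, 0], [0, 0, 0, 0, 0, 0, 0], [0, 0, 0, 0, 0, 0, 0]]}}

```text
time_s: 17.73
position: [0.6067, 0.2713, 0.2769]
tool_rot: [[0.999, 0.034, 0.0], [0.034, -0.999, -0.0], [0.0, 0.0, -1.0]]
ft_force: [-0.8, 0.2, -2.7]
grip_width: 0.0133
gripper_force: 44.3
```

Run:
```python
from h import *
s=telemetry.observe(); print(s["position"],s["time_s"])
o=[]
for n in("scene","top"):
    im=get_image(n); o.append(im["frame"][...,::-1]); np.savez(n+"2.npz",**im); P=pts(im)
    hsv=cv2.cvtColor(im["frame"],cv2.COLOR_RGB2HSV); m=cv2.inRange(hsv,(100,120,50),(130,255,255))>0
    m&=(P[...,2]>.2)&(P[...,1]>.2); print(n,m.sum(),P[m].min(0).round(3),P[m].max(0).round(3))
    w=(im["frame"].min(2)>120)&(P[...,2]>.14)&(P[...,2]<.2)&(P[...,0]>.5)&(P[...,0]<.72)&(P[...,1]>.15)&(P[...,1]<.4)
    if w.any(): print("tray",w.sum(),np.percentile(P[w],[2,50,98],axis=0).round(3))
cv2.imwrite("pics/fin.png",np.vstack([o[0][60:360],o[1][:300]]))
```

```text
[0.60674477 0.27131943 0.27687472] 17.725
scene 231 [0.545 0.232 0.289] [0.67  0.282 0.325]
tray 279 [[0.542 0.222 0.175]
 [0.637 0.28  0.178]
 [0.669 0.317 0.184]]
top 101 [0.544 0.229 0.291] [0.669 0.278 0.398]
tray 813 [[0.543 0.219 0.176]
 [0.583 0.241 0.18 ]
 [0.671 0.313 0.185]]
```

View pics/fin.png

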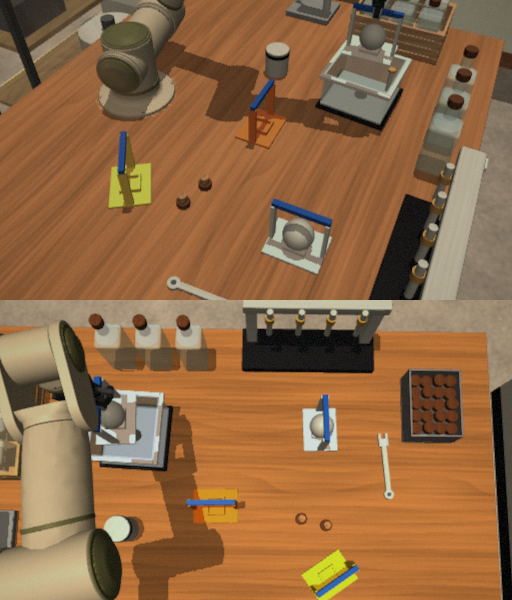

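The tray hangs level over the tank, with its ball seated at (372,38) in the scene half of the picture and its underside about 52 mm above the rim. The heavy tray and the bystanders have not moved.

```bash
python3 -c "
from rig import env
print(env.close_job())"
```

```text
the job is handed in; nothing more can be done
None
```

The job is handed in, with no verdict returned: the lighter tray (2.9 N against 4.6 N) is held level over the middle of the tank, about 5 cm above the rim, and the heavier tray stands where it was with its float seated.

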